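Clear the belt guard and hold the tensioner back

TASK

The stirrer drive is being readied for a new belt: lift the white guard saddle off the tensioner, drape it astride the horizontal bar of the drying rail with one leg hanging on each side, and let go of it. Then push the sprung tensioner arm back by its post, past the ratchet click and on until it is close to its back stop, and finish still holding it there with the gripper, so that you and not the ratchet carry the spring. Leave the other things on the bench where they are.

Things in the scene. Friction and masses are not known exactly. Their poses are not given: they have to be found in the camera images.
- deck: drive deck: fixed aluminium plate 200 x 250 x 20 mm on the bench; origin on its underside directly below the tensioner's pivot; z up; the plate runs from -100 to +100 mm in its x and from -103 to +147 mm in its y; its top is 20 mm above the bench. The back stop is the short 12 mm pin at (45, 52) mm, 22 mm tall
- pivot (a point): the tensioner's vertical pivot axis at the deck's top face; axes as the deck. In these axes the arm's post stands at (-105 sin(0.45 - q), 105 cos(0.45 - q)) mm for joint angle q: it travels from the -x side to the +x side
- tension_arm (a joint): arm angle, rad: 0 at rest, grows as it is pushed back (clockwise from above) to its stop at 0.90. A spring pushes it towards 0: 4 N at the post at rest, 12 N at the stop, about 3 N more while its tail rides over the sprung pawl (from 0.15 on). The pawl clicks in behind it at about 0.6; if then let go, the ratchet catches it at about 0.58. Close to the stop means 0.68 or more.
- post_top (a point): centre of the top of the arm's upright steel post: 16 mm diameter, top 100 mm above the bench, free to take from 54 mm up; below that a black idler wheel 40 mm across (36 to 54 mm above the bench) on a flat bar 24 mm wide. While the guard is on, the post is hidden beneath it.
- guard: white belt guard, 105 to 170 g: a rigid saddle like a small house roof on two leg plates 4 mm thick, 56 mm long (its y), 85 mm tall, 62 mm apart inside, 70 mm over all (its x). Ridge along its y, underside 98 mm above the feet, sloping 27 degrees. Starts standing on the deck astride arm and post. Origin: between the feet at their lower edge, z up; draped on the bar it is about 58 mm above the bench.
- guard_grip (a point): centre of the guard's grip rib on top of the ridge, 117 mm above its feet: rib 12 mm thick (guard x), 50 mm long (guard y), reaching from 102 to 132 mm above the feet
- rail: fixed drying rail: horizontal steel bar 12 mm in diameter, 240 mm long along its y, between two round posts of 16 mm on 70 mm feet; origin on the bench below the bar's middle; a small white dish stands under the bar
- rail_mid (a point): middle of the bar's axis, 150 mm above the bench; y along the bar
- spare_pulley: spare aluminium pulley, 34 mm across, 14 mm high, on the deck; leave it; origin at the centre of its underside
- dish: low white dish, 76 mm across, 16 mm high, under the rail's bar; leave it; origin at the centre of its underside
- reagent: amber jar, 64 mm across, 130 mm high, beyond the deck and rail; leave it; origin at the centre of its underside
- flask: conical glass flask, 84 mm across at the foot, 140 mm high, beyond the deck and rail; leave it; origin at the centre of its underside
- beaker: glass beaker, 68 mm across, 85 mm high, to the left of the deck; leave it; origin at the centre of its underside
- wrench: wrench lying on the bench to the left; leave it
- screwdriver: screwdriver lying on the bench near the robot to the right; leave it
- parts_tray: open white tray, 120 x 160 x 35 mm, right of the rail; leave it; origin at the centre of its underside
Mind the look-alikes: they are no part of the job. Leave any yellow look-alike of the guard alone.

How it is judged (in metres and radians):
On the way, in this order (a step that is already met when the one before it is completed fails the run):
1. the guard hangs astride the rail's bar and is let go (contact force between guard and rail above 0.4 N and height (world z) of guard between 0.045 and 0.072 m and x of guard in the frame of rail between -0.025 and 0.025 m and y of guard in the frame of rail between -0.085 and 0.085 m and angle between guard's own z axis and vertical below 0.3 rad and linear speed of guard below 0.05 m/s and contact force between guard and the fingers below 0.1 N and contact force between guard and the arm below 0.1 N), for 0.3 s.
2. the tensioner arm is pushed back past its ratchet click (value of joint tension_arm above 0.64 rad), for 0.1 s.
At the end, for the whole second after the job is handed in: The guard hangs at rest astride the bar, clear of the gripper: its feet 45 to 72 mm above the bench, within 25 mm sideways of the bar and 85 mm of its middle, tilted less than 0.3 rad. The tensioner arm is held still at more than 0.68 rad, with the fingers bearing on it with more than 2 N (all of step 1 and value of joint tension_arm above 0.68 rad and velocity of joint tension_arm between -0.05 and 0.05 rad/s and contact force between the fingers and tension_arm above 2 N); the arm keeps its last pose, push and grip.
It fails at once if the guard is tipped over or dropped on its side (angle between guard's own z axis and vertical above 0.9 rad).
It fails at once if another thing on the bench is knocked from its place (by more than 40 mm) (distance of any of spare_pulley, dish, reagent, flask, beaker, wrench, screwdriver, parts_tray from where it was at the start of the episode above 0.04 m).
It also fails if it takes over 51 s, if anything falls off the work surface, if the arm or the gripper's body presses on something with over 40 N, if the wrist force passes 120 N, or if a joint passes its speed limit or range.

ROBOT

A 7-joint arm with a two-finger parallel gripper is mounted at the origin on the work surface. World frame = base frame: x ahead of the robot, y to its left, z up, the work surface at z = 0. Lengths are in mm, angles in rad, forces in N, time in s.
With the tool pointing down it reaches from about 400 to 875 mm from the base axis. Payload 4.4 kg.
Tool frame: the origin (TCP) lies at the very end of the fingers, on their centre line; the grasp point (between the pads) lies 19 mm behind it; y points along the fingers, z is the direction in which the jaws open and shut, and the axes are right-handed (so a half turn about y gives the same grasp; the last joint's range is limited). The gripper opens to 85 mm and grips with 20 to 120 N. Pads are 22 mm wide; open, the fingers measure 114 mm over their backs; the gripper's body (76 mm by 85 mm) begins 54 mm behind the grasp point. The pads swing forward as they close: fully open they stand 13 mm farther back than shut.
Start: joints at [-1.243, 0.628, 0.038, 1.517, -0.027, 0.996, -0.02], TCP at [249.383, 600.271, 231.313] pointing down, gripper open.
Joint ranges: [-3.06, 3.06], [-0.37, 2.12], [-1.25, 1.32], [0.18, 2.47], [-1.1, 4.24], [0.23, 1.98], [-2.94, 2.94]. Speed limits (rad/s): [2.57, 2.57, 3.14, 3.14, 3.14, 3.14, 3.14].

INTERFACE

Orientations are given as [roll, pitch, yaw] about the fixed x, y, z axes, in that order (R = Rz(yaw) Ry(pitch) Rx(roll)).
In Python, from cell import * gives the robot as it stands.
- The arm moves only by the tool apply_moves, never from a script. Its argument "targets" is a list of rows, each a list of 6 numbers: the shift along the tool's x, y, z in units of 40 mm (1.0 is 40 mm), then the turn, a rotation vector about the tool's x, y, z in units of 8 degrees (1.0 is 8 degrees). A call has 1 to 12 rows; each row shifts and turns the commanded pose from where the row before left it, along the tool's axes as they then stand; what a row does not reach is not made up. A row lasts 1/8 s, in which the tool goes at most 62.5 mm and 10.7 degrees, less where a joint would pass 70% of its speed; a pose out of reach is approached as far as the arm can. A call is refused whole if a number of a shift passes 1 or a number of a turn 1, either way. A call with a gripper value outside its range is refused whole. "jaw" is the gripper command: -1 is shut, 1 is fully open, values between are in proportion, set as the call begins (left out, the last holds). The fingers move at their own pace and stop on an object; the grip force is fixed at half the most. Time passes only in rows, so rows that do not move let the fingers close. It gives the time, the measured TCP pose, the force and the opening at its end, in the units of the state.
- read_state(): the state, without advancing time (a new reading comes with each control period).
- get_image(name): name is "side" or "top"; returns the picture (400x640x3 uint8, red, green, blue); there is no depth.
- calibration(name): a dict with "fx", "fy", "cx", "cy" (pixels), "k1" (the pictures are not rectified: a ray, as slopes to the right and down, at radius r is drawn at 1 + k1 r^2 times it, then the intrinsics apply), "world_from_camera" (4x4, takes a point from camera to world coordinates). Camera axes: x right, y down, z forward; pixel columns grow to the right and rows downward; lengths in mm; the calibration is good to about 2 mm. A picture is of the moment at which its call begins. calibration takes no time and is no camera call.
- finish_job(): hands the job in, once; it reports no verdict.
The state is a dict: "clock": time; "qpos": joint angles; "qd": joint speeds; "tau": joint torques, N m; "eef_pos": TCP position; "tool_rot": TCP orientation; "force": force on the tool from outside, world axes, zero at the start; "torque": the same for the moment, N m; "width": finger opening in mm.
Only numpy, scipy, OpenCV 4.12 (cv2) and the standard library are available. Lean on these libraries where they do the work, as an engineer would, in place of code of your own. Each camera call takes 0.05 s, during which the arm holds its last target. There are 200 camera calls.

## Working session

There is one attempt and no reset: what is moved stays moved. The work goes in short steps, Python scripts to look and compute and a tool call to move; the robot and the scene stay as the last step left them, time stands still between calls to the robot, and variables do not carry over. Pictures are saved under pics/ and viewed, about 8 in all and at most 12, crops included, and the job is handed in when it is done.

Besides the shell and the picture viewer there is one more tool, called as a command line: name --pt "numbers of a row" for each row, then --argument value for the rest. apply_moves: Moves the arm, as the interface text tells. Its arguments: {"type":"object","properties":{"targets":{"type":"array"},"jaw":{"type":"number"}},"required":["targets"]}

```bash
mkdir -p pics; python3 - <<'E'
from cell import *
import cv2
s=read_state()
print(s['eef_pos'],s['tool_rot'],s['force'],s['width'],s['clock'])
for n in('side','top'):
    c=calibration(n);print(n,c)
    cv2.imwrite(f'pics/{n}0.png',get_image(n)[:,:,::-1])
E
```

```text
[249.12955477 599.67963149 230.39664532] [-1.57270917e+00 -4.39925032e-05 -3.93782618e-01] [0.04661586 0.26837413 0.83554604] 85.0161747170053 0.0
side {'fx': 498.9589759541906, 'fy': 498.9589759541906, 'cx': 313.3282400147149, 'cy': 199.6326783041987, 'k1': -0.005520569819025089, 'world_from_camera': array([[ 9.21892207e-01, -3.05879391e-01,  2.37807814e-01,
         1.37904248e+02],
       [-3.86995698e-01, -6.97365810e-01,  6.03253891e-01,
        -1.01811854e+03],
       [-1.86838936e-02, -6.48165662e-01, -7.61270114e-01,
         1.34736927e+03],
       [ 0.00000000e+00,  0.00000000e+00,  0.00000000e+00,
         1.00000000e+00]])}
top {'fx': 442.8225931403103, 'fy': 442.8225931403103, 'cx': 315.2136562082165, 'cy': 199.1188550049029, 'k1': 0.006499870094810346, 'world_from_camera': array([[ 2.54966951e-02, -9.96436061e-01,  8.04058079e-02,
         3.89674521e+02],
       [-9.99673839e-01, -2.52965103e-02,  3.50750731e-03,
        -4.74965676e+01],
       [-1.46102042e-03, -8.04690124e-02, -9.96756040e-01,
         1.66089181e+03],
       [ 0.00000000e+00,  0.00000000e+00,  0.00000000e+00,
         1.00000000e+00]])}
```

View pics/side0.png

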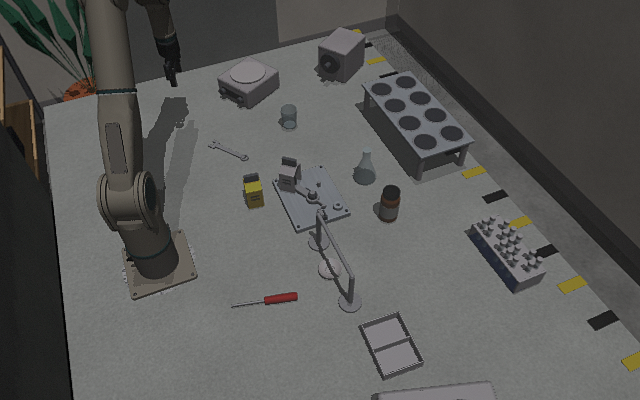

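View pics/top0.png

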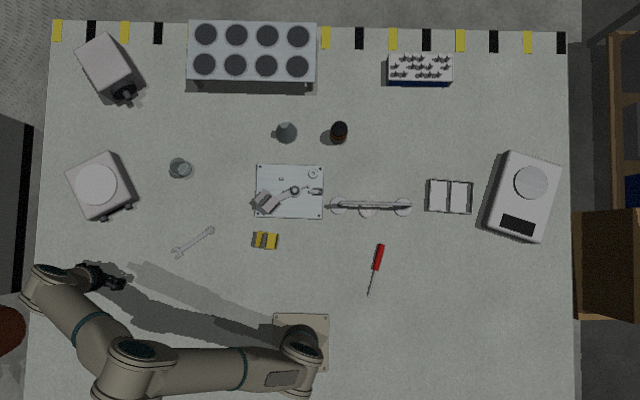

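The side view shows the guard near (288,173), the yellow look-alike at (253,190) and the rail bar from about (320,213) to (352,290). In the top view the guard is near (266,202) and the bar runs (330,207)–(410,205). Next I'll enlarge both regions.

```bash
python3 - <<'E'
import cv2
import numpy as np
a=cv2.imread('pics/side0.png')[140:320,235:385]
b=cv2.imread('pics/top0.png')[150:230,240:420]
A=cv2.resize(a,None,fx=3.3,fy=3.3,interpolation=cv2.INTER_CUBIC)
cv2.imwrite('pics/c1.png',np.clip(A*1.5,0,255))
B=cv2.resize(b,None,fx=4.4,fy=4.4,interpolation=cv2.INTER_CUBIC)
cv2.imwrite('pics/c2.png',np.clip(B*1.5,0,255))
E
```

```text
[ WARN:0@0.079] global loadsave.cpp:1063 imwrite_ Unsupported depth image for selected encoder is fallbacked to CV_8U.
```

View pics/c1.png

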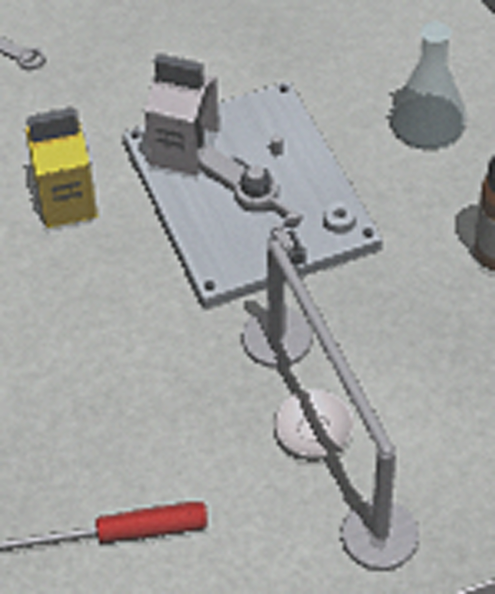

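View pics/c2.png

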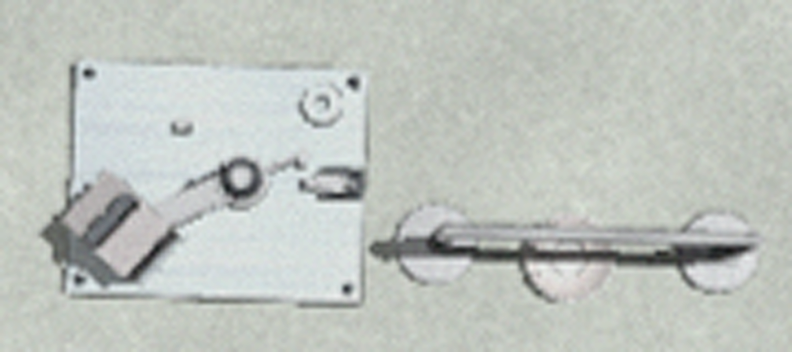

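Crop c1 (side): the rib's dark top edge runs (155,57)–(203,68), and the bar's ends are at about (275,238) and (390,452). Crop c2 (top): deck corners are (75,62), (368,67), (362,303), (68,295), the rib runs roughly (92,240)–(135,200), the pivot hub is at (240,178), and the bar runs (440,235)–(755,240).

```bash
cat > h.py <<'E'
from cell import *
import numpy as np, cv2
def ray(n,u,v):
    c=calibration(n)
    x=np.array([(u-c['cx'])/c['fx'],(v-c['cy'])/c['fy']]);d=x.copy()
    for _ in range(5): d=x/(1+c['k1']*(d@d))
    M=c['world_from_camera'];return M[:3,3],M[:3,:3]@np.r_[d,1]
def onz(n,u,v,z):
    o,d=ray(n,u,v);return (o+d*(z-o[2])/d[2]).round(1)
def tri(p,q):
    A=[];b=[]
    for n,uv in(('side',p),('top',q)):
        o,d=ray(n,*uv);d/=np.linalg.norm(d);P=np.eye(3)-np.outer(d,d);A.append(P);b.append(P@o)
    return np.linalg.lstsq(np.vstack(A),np.hstack(b),rcond=None)[0].round(1)
c1=lambda u,v:(235+u/3.3,140+v/3.3)
c2=lambda u,v:(240+u/4.4,150+v/4.4)
def toTool(v,yawR=None):
    from scipy.spatial.transform import Rotation as R
    s=read_state();return R.from_euler('xyz',s['tool_rot']).inv().apply(v)/40
E
python3 - <<'E'
from h import *
print('deck top',[onz('top',*c2(*p),20)[:2].tolist() for p in((75,62),(368,67),(362,303),(68,295))])
print('deck side',[onz('side',*c1(*p),20)[:2].tolist() for p in((285,84),(380,243),(207,302),(125,133))])
print('rib top',[onz('top',*c2(*p),150)[:2].tolist() for p in((92,238),(133,200))])
print('rib side',[onz('side',*c1(*p),152)[:2].tolist() for p in((155,57),(203,68))])
print('bar top',[onz('top',*c2(*p),z)[:2].tolist() for p,z in(((440,235),156),((755,240),156))])
print('bar side',[onz('side',*c1(*p),156)[:2].tolist() for p in((275,236),(390,450))])
print('hub',onz('top',*c2(240,178),60),onz('side',*c1(258,175),60))
print('stop',onz('top',*c2(182,128),42),onz('side',*c1(275,143),42))
E
```

```text
deck top [[648.0, 179.2], [650.0, -70.0], [449.4, -69.7], [449.8, 178.0]]
deck side [[644.3, 175.3], [643.2, -74.5], [451.4, -73.5], [454.0, 177.4]]
rib top [[489.8, 143.1], [520.2, 112.2]]
rib side [[486.9, 146.3], [526.3, 111.4]]
bar top [[498.6, -127.0], [500.9, -370.6]]
bar side [[505.6, -124.4], [503.1, -375.7]]
hub [548.5  34.   60. ] [551.1  29.6  60. ]
stop [591.1  84.7  42. ] [591.2  78.9  42. ]
```

apply_moves --pt "0 0 0 0 0.85 0" --pt "0 0 0 0 0.85 0" --pt "0 0 0 0 0.85 0" --pt "0.98 0 -0.328 0 0 0" --pt "0.98 0 -0.328 0 0 0" --pt "0.98 0 -0.328 0 0 0" --pt "0.98 0 -0.328 0 0 0" --pt "0.98 0 -0.328 0 0 0" --pt "0.98 0 -0.328 0 0 0" --pt "0.98 0 -0.328 0 0 0" --pt "0.98 0 -0.328 0 0 0" --pt "0.98 0 -0.328 0 0 0" --jaw 1

```text
clock: 1.6
eef_pos: [427.4, 272.1, 231.1]
tool_rot: [-1.571, 0.0, -0.75]
force: [0.4, 0.5, 0.0]
width: 85.5
```

apply_moves --pt "0.98 0 -0.328 0 0 0" --pt "0.98 0 -0.328 0 0 0" --pt "0.98 0 -0.328 0 0 0" --pt "0.98 0 -0.328 0 0 0" --pt "0 0 0 0 0 0" --pt "0 0 0 0 0 0"

```text
clock: 2.35
eef_pos: [505.5, 128.8, 231.0]
tool_rot: [-1.571, 0.001, -0.75]
force: [-1.0, 0.3, -0.5]
width: 85.5
```

```bash
python3 - <<'E'
from h import *
a=get_image('side')[130:230,235:365];cv2.imwrite('pics/c3.png',cv2.resize(cv2.convertScaleAbs(a[:,:,::-1],alpha=1.5),None,fx=5,fy=5,interpolation=cv2.INTER_CUBIC))
s=read_state();print(s['eef_pos'],s['tool_rot'],s['qpos'],s['force'])
print(toTool(np.array([505.5,128,124])-s['eef_pos']))
E
```

```text
[505.31698042 129.35021423 231.02353713] [-1.57107951e+00  1.22935522e-03 -7.48241769e-01] [-0.41791196  0.45006233  0.16369987  1.8760983  -0.0979851   0.82396765
  0.61903097] [-0.64753906 -0.60322722  0.19351147]
[ 0.02960804  2.67556007 -0.02086822]
```

View pics/c3.png

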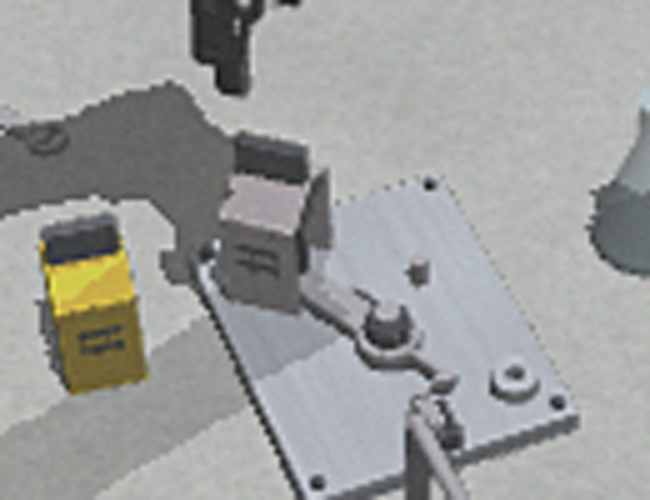

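The fingers are about 80 mm above the guard. Its rib top edge runs (238,133)–(310,150) and the near leg's foot edge (218,297)–(298,312). I'll lower onto the rib.

```bash
python3 - <<'E'
from h import *
f=lambda u,v:(235+u/5,130+v/5)
for p,z in(((238,134),152),((310,151),152),((218,296),20),((298,312),20)): print(onz('side',*f(*p),z))
E
```

```text
[489.6 147.5 152. ]
[528.5 112.6 152. ]
[458.1 128.5  20. ]
[504.8  91.4  20. ]
```

apply_moves --pt "0.03 0.8 -0.02 0 0 0" --pt "0 0.8 0 0 0 0" --pt "0 0 0 0 0 0"

```text
clock: 2.78
eef_pos: [504.0, 127.8, 165.5]
tool_rot: [-1.575, 0.003, -0.747]
force: [-0.3, 0.3, 0.4]
width: 85.6
```

apply_moves --pt "0 0.5 0.04 0 -0.2 0" --pt "0 0.5 0.03 0 0 0" --pt "0 0 0 0 0 0"

```text
clock: 3.15
eef_pos: [507.8, 129.7, 127.4]
tool_rot: [-1.572, 0.001, -0.721]
force: [-0.4, 0.2, 0.4]
width: 84.9
```

apply_moves --pt "0 0 0 0 0 0" --pt "0 0 0 0 0 0" --pt "0 0 0 0 0 0" --pt "0 0 0 0 0 0" --pt "0 0 0 0 0 0" --pt "0 0 0 0 0 0" --pt "0 0 0 0 0 0" --pt "0 0 0 0 0 0" --jaw -1

```text
clock: 4.15
eef_pos: [508.5, 128.9, 127.5]
tool_rot: [-1.57, -0.0, -0.722]
force: [1.3, -0.4, 4.7]
width: 10.9
```

apply_moves --pt "0 -0.2 0 0 0 0" --pt "0 -0.4 0 0 0 0" --pt "0 -0.6 0 0 0 0" --pt "0 -0.8 0 0 0 0" --pt "0 -0.8 0 0 0 0" --pt "0 -0.8 0 0 0 0" --pt "0 -0.6 0 0 0 0" --pt "0 -0.2 0 0 0 0" --pt "0 0 0 0 0 0" --pt "0 0 0 0 0 0"

```text
clock: 5.4
eef_pos: [507.5, 128.6, 302.1]
tool_rot: [-1.573, 0.001, -0.722]
force: [-0.1, -0.4, -0.9]
width: 10.7
```

```bash
python3 - <<'E'
from h import *
a=get_image('side')[60:230,200:365];cv2.imwrite('pics/c4.png',cv2.resize(cv2.convertScaleAbs(a[:,:,::-1],alpha=1.5),None,fx=3.5,fy=3.5,interpolation=cv2.INTER_CUBIC))
s=read_state();print(s['eef_pos'],s['tool_rot'],s['width'],s['force'])
E
```

```text
[507.5494401  128.62255145 302.11585174] [-1.57292542e+00  1.25435635e-03 -7.21929422e-01] 10.800195659107125 [ 0.94154908  0.14112495 -1.11079706]
```

View pics/c4.png

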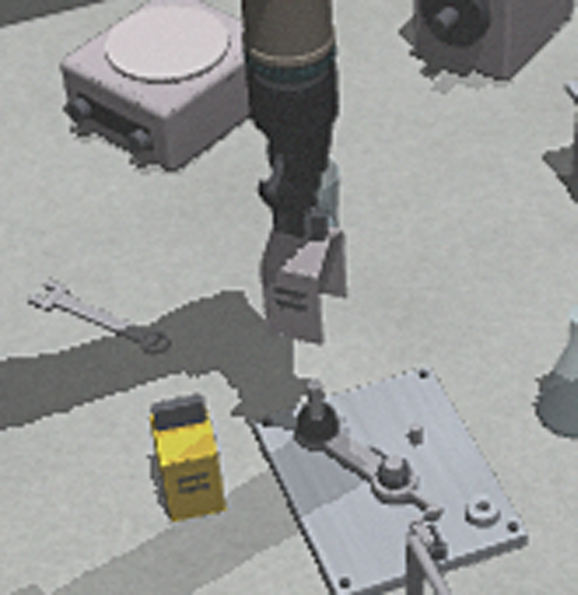

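The guard is off the tensioner, upright in the gripper with its foot edge at (268,330)–(322,343), and the post is uncovered at (316,385). Next I'll turn and carry it to the bar.

apply_moves --pt "0 0 0 0 0.5 0" --pt "0 0 0 0 0.8 0" --pt "0 0 0 0 0.9 0" --pt "0 0 0 0 0.9 0" --pt "0 0 0 0 0.9 0" --pt "0 0 0 0 0.9 0" --pt "0 0 0 0 0.8 0" --pt "0 0 0 0 0.38 0" --pt "0 0 0 0 0 0"

```text
clock: 6.58
eef_pos: [507.9, 128.8, 302.5]
tool_rot: [-1.572, -0.001, -1.57]
force: [-0.1, -0.0, -0.8]
width: 10.7
```

apply_moves --pt "0.4 0 0 0 0 0" --pt "0.7 0 0 0 0 0" --pt "0.9 0 0 0 0 0" --pt "1 0 0 0 0 0" --pt "1 0 0 0 0 0" --pt "1 0 0 0 0 0" --pt "1 0 0 0 0 0" --pt "1 0 -0.05 0 0 0" --pt "1 0 -0.05 0 0 0" --pt "0.8 0 -0.04 0 0 0" --pt "0.5 0 0 0 0 0" --pt "0.1 0 0 0 0 0"

```text
clock: 8.07
eef_pos: [502.0, -248.7, 303.2]
tool_rot: [-1.571, -0.0, -1.573]
force: [-0.7, -0.1, -1.7]
width: 11.1
```

apply_moves --pt "0 0 0 0 0 0" --pt "0 0 0 0 0 0"

```text
clock: 8.32
eef_pos: [503.0, -245.6, 303.2]
tool_rot: [-1.571, 0.001, -1.568]
force: [-0.3, 0.4, -1.0]
width: 10.6
```

```bash
python3 - <<'E'
from h import *
a=get_image('side')[120:340,250:450];cv2.imwrite('pics/c5.png',cv2.resize(cv2.convertScaleAbs(a[:,:,::-1],alpha=1.5),None,fx=2.7,fy=2.7,interpolation=cv2.INTER_CUBIC))
s=read_state();print(s['eef_pos'],s['tool_rot'],s['width'],s['qpos'])
print(toTool(np.array([502,-248,302])-s['eef_pos']))
E
```

```text
[ 503.01010489 -245.75013488  303.21940297] [-1.57085502e+00  8.27565435e-04 -1.56871662e+00] 11.060585885326743 [ 0.10981374  0.45180108  0.44378825  1.68578437 -0.2181692   1.05359251
  0.62533178]
[ 0.0562192   0.03044005 -0.02536776]
```

View pics/c5.png

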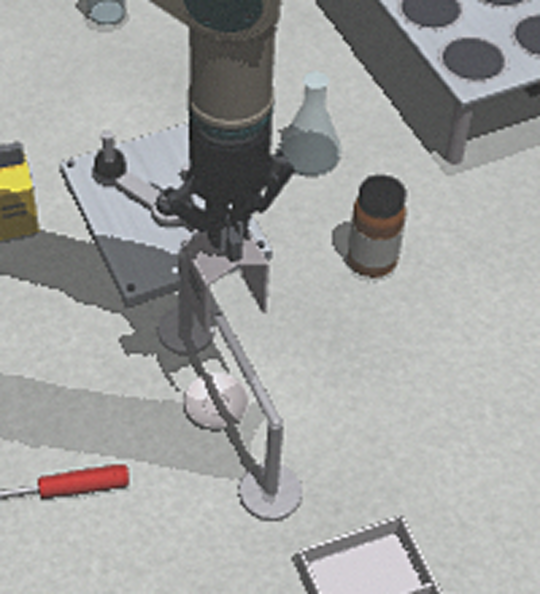

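The guard is square over the bar, with its left leg at about (193,310) and its right leg at (262,300), one on each side. I'll lower it.

apply_moves --pt "0 0.3 0 0 0 0" --pt "0 0.6 0 0 0 0" --pt "0 0.6 0 0 0 0" --pt "0 0.6 0 0 0 0" --pt "0 0.5 0 0 0 0" --pt "0 0.3 0 0 0 0" --pt "0 0.2 0 0 0 0" --pt "0 0.1 0 0 0 0" --pt "0 0 0 0 0 0"

```text
clock: 9.5
eef_pos: [502.8, -247.3, 175.4]
tool_rot: [-1.571, -0.0, -1.571]
force: [-0.2, 0.5, -0.1]
width: 10.7
```

apply_moves --pt "0 0.06 0 0 0 0" --pt "0 0.06 0 0 0 0" --pt "0 0.06 0 0 0 0" --pt "0 0 0 0 0 0"

```text
clock: 10.0
eef_pos: [502.5, -247.1, 167.9]
tool_rot: [-1.571, 0.0, -1.571]
force: [-0.0, 0.2, -1.1]
width: 10.7
```

apply_moves --pt "0 0.06 0 0 0 0" --pt "0 0.06 0 0 0 0" --pt "0 0.04 0 0 0 0" --pt "0 0 0 0 0 0"

```text
clock: 10.5
eef_pos: [503.3, -247.5, 165.3]
tool_rot: [-1.568, 0.0, -1.571]
force: [-6.6, 4.1, 25.9]
width: 11.0
```

apply_moves --pt "0 -0.05 0 0 0 0" --pt "0 0 0 0 0 0"

```text
clock: 10.75
eef_pos: [503.4, -247.5, 165.4]
tool_rot: [-1.568, -0.0, -1.571]
force: [-1.8, 1.3, 12.6]
width: 10.7
```

apply_moves --pt "0 0 0 0 0 0" --pt "0 0 0 0 0 0" --pt "0 0 0 0 0 0" --pt "0 0 0 0 0 0" --pt "0 0 0 0 0 0" --pt "0 -0.2 0 0 0 0" --pt "0 -0.5 0 0 0 0" --pt "0 -0.7 0 0 0 0" --pt "0 -0.7 0 0 0 0" --pt "0 0 0 0 0 0" --jaw 0.2

```text
clock: 12.0
eef_pos: [503.9, -248.1, 250.3]
tool_rot: [-1.566, -0.002, -1.571]
force: [-0.1, 0.5, -0.1]
width: 51.0
```

```bash
python3 - <<'E'
from h import *
a=get_image('side')[120:340,250:450];b=get_image('top')[150:230,240:420]
A=cv2.resize(cv2.convertScaleAbs(a[:,:,::-1],alpha=1.5),None,fx=2.2,fy=2.2,interpolation=cv2.INTER_CUBIC)
B=cv2.resize(cv2.convertScaleAbs(b[:,:,::-1],alpha=1.5),(350,156));B=cv2.copyMakeBorder(B,0,A.shape[0]-156,0,0,0)
cv2.imwrite('pics/c6.png',np.hstack([A,B]))
s=read_state();print(s['eef_pos'],s['tool_rot'],s['width'],s['force'])
E
```

```text
[ 502.52984908 -247.01416868  247.80611373] [-1.57053108e+00  1.54624746e-04 -1.57079339e+00] 51.09660591079965 [ 0.20370812  0.3597215  -0.75222704]
```

View pics/c6.png

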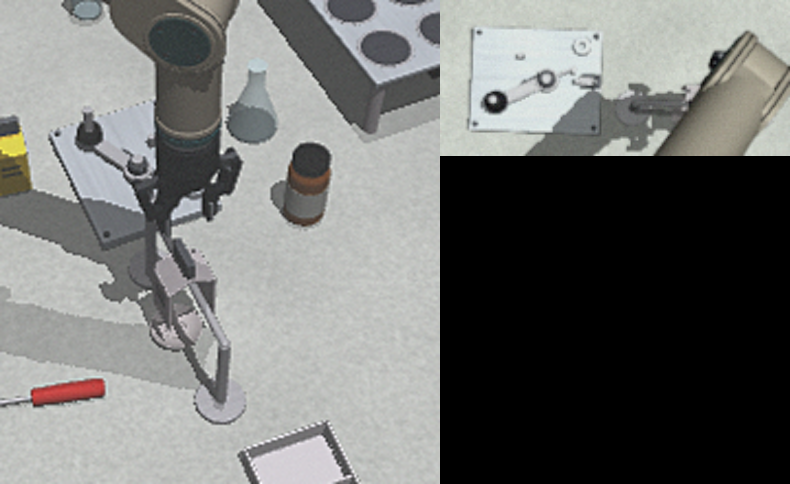

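The guard hangs upright astride the bar, rib at about (185,258), with the fingers well clear above. The tensioner's post is free at (87,112). Next I'll work out the post's position and move over it.

apply_moves --pt "-0.3 0 0 0 0 0" --pt "-0.7 0 0 0 0 0" --pt "-0.9 0 0 0 0 0" --pt "-1 0 0 0 0 0" --pt "-1 0 0 0 0 0" --pt "-1 0 0 0 0 0" --pt "-1 0 0 0 0 0" --pt "-1 0 0 0 0 0" --pt "-1 0 0 0 0 0" --pt "-0.8 0 0 0 0 0" --pt "-0.5 0 0 0 0 0" --pt "-0.1 0 0 0 0 0" --jaw 0.6

```text
clock: 13.6
eef_pos: [501.5, 126.9, 246.8]
tool_rot: [-1.573, 0.0, -1.567]
force: [-0.3, 0.0, -0.7]
width: 68.4
```

```bash
python3 - <<'E'
from h import *
print(onz('side',200+315/3.5,60+384/3.5,100), onz('side',250+87/2.2,120+111/2.2,100), onz('top',240+(495-440)/1.944,150+101/1.95,60))
s=read_state();print(s['eef_pos'],s['tool_rot'],s['width'])
print(toTool(np.array([502.5,124.5,66])-s['eef_pos']))
a=get_image('side')[130:230,235:365];cv2.imwrite('pics/c7.png',cv2.resize(cv2.convertScaleAbs(a[:,:,::-1],alpha=1.5),None,fx=5,fy=5,interpolation=cv2.INTER_CUBIC))
E
```

```text
[506.2 128.3 100. ] [503.5 125.7 100. ] [504.8 127.9  60. ]
[501.49729478 126.94398939 246.77480026] [-1.57295094e+00  8.92555977e-05 -1.56726289e+00] 68.38259328814388
[0.06159131 4.51930049 0.03458898]
```

View pics/c7.png

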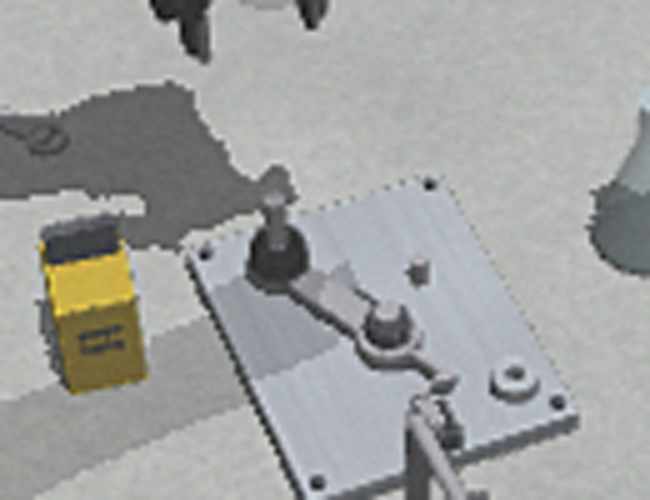

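The post stands at (274,195)–(275,245), directly below the open fingers and clear of everything else. I'll descend around it.

apply_moves --pt "0.02 0.3 0.05 0 0 0" --pt "0 0.6 0 0 0 0" --pt "0 0.7 0 0 0 0" --pt "0 0.7 0 0 0 0" --pt "0 0.7 0 0 0 0" --pt "0 0.6 0 0 0 0" --pt "0 0.5 0 0 0 0" --pt "0 0.3 0 0 0 0" --pt "0 0.1 0 0 0 0" --pt "0 0 0 0 0 0"

```text
clock: 14.9
eef_pos: [504.9, 123.7, 67.8]
tool_rot: [-1.571, -0.0, -1.571]
force: [0.5, 0.7, 0.4]
width: 68.1
```

apply_moves --pt "0 0 0 0 0 0" --pt "0 0 0 0 0 0" --pt "0 0 0 0 0 0" --pt "0 0 0 0 0 0" --pt "0 0 0 0 0 0" --pt "0 0 0 0 0 0" --pt "0 0 0 0 0 0" --jaw -1

```text
clock: 15.78
eef_pos: [506.4, 124.2, 68.3]
tool_rot: [-1.567, 0.0, -1.571]
force: [5.0, 0.4, 5.9]
width: 14.2
```

apply_moves --pt "-0.06 0 0.164 0 0 0" --pt "-0.06 0 0.164 0 0 0" --pt "-0.06 0 0.164 0 0 0" --pt "-0.027 0 0.173 0 0 0" --pt "-0.027 0 0.173 0 0 0" --pt "-0.027 0 0.173 0 0 0"

```text
clock: 16.52
eef_pos: [535.8, 135.4, 67.9]
tool_rot: [-1.589, 0.002, -1.57]
force: [-17.1, 0.9, 25.0]
width: 14.4
```

apply_moves --pt "0.009 0 0.174 0 0 0" --pt "0.009 0 0.174 0 0 0" --pt "0.009 0 0.174 0 0 0" --pt "0.043 0 0.169 0 0 0" --pt "0.043 0 0.169 0 0 0" --pt "0 0 0 0 0 0"

```text
clock: 17.27
eef_pos: [573.0, 137.1, 68.0]
tool_rot: [-1.584, 0.009, -1.568]
force: [-10.0, 11.3, 18.6]
width: 14.3
```

```bash
python3 - <<'E'
from h import *
s=read_state();print(s['clock'],s['eef_pos'],s['tool_rot'],s['width'],s['force'])
a=get_image('side')[120:300,230:400];cv2.imwrite('pics/c8.png',cv2.resize(cv2.convertScaleAbs(a[:,:,::-1],alpha=1.5),None,fx=3.3,fy=3.3,interpolation=cv2.INTER_CUBIC))
E
```

```text
17.275 [572.9854721  137.05269051  67.99720553] [-1.58359599  0.00883075 -1.56769697] 14.282116599881661 [-9.99713447 11.30990742 18.63404186]
```

View pics/c8.png

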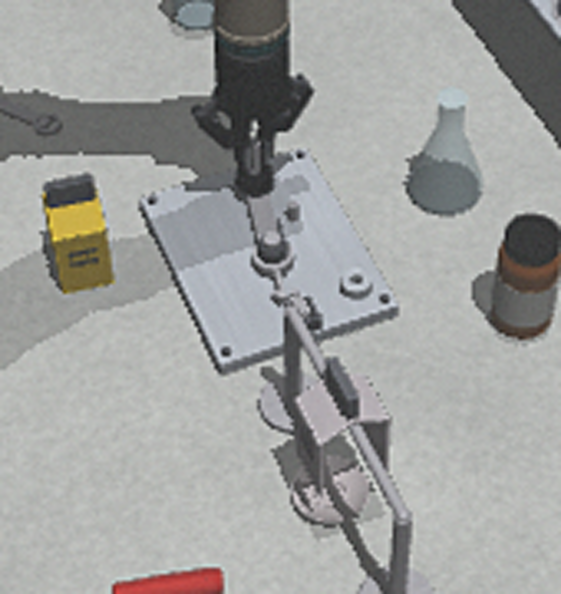

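The arm has swung round towards the stop pin at (293,213), at about q ≈ 0.67 by pose, and the guard is still draped at (340,400). A little further to get margin.

apply_moves --pt "0.06 0 0.11 0 0 0" --pt "0.06 0 0.11 0 0 0" --pt "0.06 0 0.11 0 0 0" --pt "0 0 0 0 0 0" --pt "0 0 0 0 0 0" --pt "0 0 0 0 0 0"

```text
clock: 18.08
eef_pos: [587.9, 132.4, 67.9]
tool_rot: [-1.58, 0.011, -1.565]
force: [-7.1, 15.5, 12.1]
width: 14.6
```

```bash
python3 - <<'E'
from h import *
s=read_state();print(s['clock'],s['eef_pos'],s['tool_rot'],s['width'],s['force'])
a=get_image('side')[150:220,270:360];b=get_image('top')[150:230,240:330]
f=lambda i,z:cv2.resize(cv2.convertScaleAbs(i[:,:,::-1],alpha=1.5),None,fx=z,fy=z,interpolation=cv2.INTER_CUBIC)
A=f(a,4.4);B=f(b,4.4);h=max(len(A),len(B));p=lambda i:cv2.copyMakeBorder(i,0,h-len(i),0,0,0)
cv2.imwrite('pics/c9.png',np.hstack([p(A),p(B)]))
E
```

```text
18.075 [587.8520408  132.3747666   67.91494382] [-1.57968183  0.01109633 -1.56492695] 14.63301440066227 [-7.13724017 15.4848517  12.1386307 ]
```

View pics/c9.png

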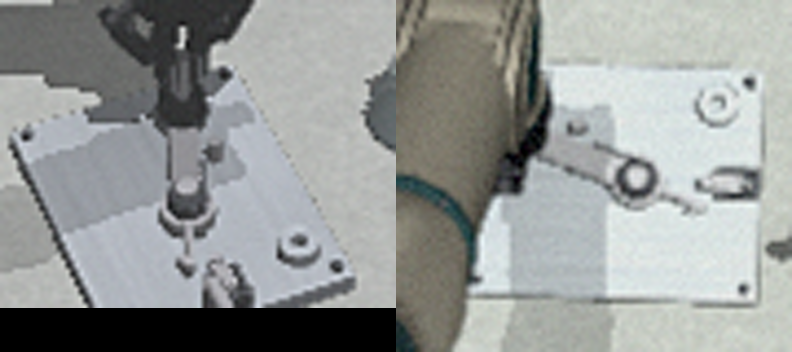

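In the top view the arm runs from the hub (636,178) to about (545,145), a 0.35 rad slope, so q ≈ 0.80. The TCP pose gives ≈ 0.82, and the grip is at rest. Handing in.

```bash
python3 - <<'E'
from h import *
finish_job();s=read_state();print(s['clock'],s['eef_pos'],s['width'],s['force'])
E
```

```text
the job is handed in; nothing more can be done
the job is handed in; nothing more can be done
```

I handed the job in at about 18 s on the robot's clock, well inside the 51 s limit. No verdict is reported, so the points below are my own last checks.

- **Guard:** I lifted it off the tensioner, draped it astride the bar near the middle and let go. It was upright, clear of the gripper and still hanging there in a picture taken during the final push.
- **Tensioner:** I gripped the post and swung the arm past the click, and the gripper is still holding it. The top picture puts the arm at about 0.80 rad and the tool pose at about 0.82, against the 0.68 needed and the stop at 0.90.
- **Grip and force:** The finger opening read 14.6 mm on the 16 mm post, about the same shortfall as on the guard's rib. The force reading of (-7, 15, 12) N includes a sideways and upward strain from a slight mismatch with the post's arc, so it is not just the spring. It stays well under the limits.
- **Other items:** I touched nothing else, and whatever showed in the last pictures looked to be in its place.
- **Failed check:** a last state reading after handing in was refused, so the hold during the final second is unconfirmed.

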